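# Index a gauging table to bring the next porous stone under the dial gauge

### The arm

A 7-joint arm with a two-finger parallel gripper is mounted at the origin on a cart in front of the work surface, level with it; the furniture and walls round the work are solid. World frame = base frame: x ahead of the robot, y to its left, z up, the work surface at z = 0. Lengths are in m, angles in rad, forces in N, time in s.
With the tool pointing down it reaches from about 0.4 to 0.875 m from the base axis. Payload 4.4 kg.
Tool frame: the origin (TCP) lies at the very end of the fingers, on their centre line; the grasp point (between the pads) lies 19 mm behind it (grip_point_offset is the distance from the TCP to the grasp point, in m); y points along the fingers, x is the direction in which the jaws open and shut, and the axes are right-handed (so a half turn about y gives the same grasp; the last joint's range is limited). The gripper opens to 85 mm and grips with 20 to 120 N. Pads are 22 mm wide; open, the fingers measure 114 mm over their backs; the gripper's body (76 mm by 85 mm) begins 54 mm behind the grasp point. The pads swing forward as they close: fully open they stand 13 mm farther back than shut.
Start: joints at [-1.179, 0.628, 0.038, 1.517, -0.027, 0.996, -0.02], TCP at [0.287, 0.583, 0.231] pointing down, gripper open.
Joint ranges: [-3.06, 3.06], [-0.37, 2.12], [-1.25, 1.32], [0.18, 2.47], [-1.1, 4.24], [0.23, 1.98], [-2.94, 2.94]. Speed limits (rad/s): [2.57, 2.57, 3.14, 3.14, 3.14, 3.14, 3.14].

### API

Orientations are given as a rotation vector (axis times angle).
In Python, from plant import movep, servo_line, set_joints, command_gripper, pause, inverse_kinematics, observe, camera, PlanningError, job_done, grip_point_offset gives the robot as it stands. The module is installed in compiled form; this text tells all that it offers. Calls block until the motion is done:
- movep(position, orientation): joint-space move of the TCP to a pose.
- servo_line(position, attitude=None, vel=0.15, max_force=None): straight line of the TCP; attitude=None keeps the orientation; vel is the mean speed in m/s. With max_force (N) it stops when the force on the tool has changed by that much, and returns True; else False.
- set_joints(angles): joint-space move.
- command_gripper(opening, newtons=None): opening from 0.0 (shut) to 1.0 (fully open); newtons is the grip in N (None keeps the last); returns when the fingers have stopped.
- pause(seconds).
- inverse_kinematics(position, orientation): joint angles nearest the present ones, or None.
- observe(): the state.
- camera(name): name is "scene" or "side" or "wrist"; returns a dict with "color" (480x640x3 uint8, blue, green, red), "K" (3x3 intrinsics, pixels), "position" and "orientation" of the camera in the world; the wrist camera has in their place "T_tool_cam" (4x4, takes a point from camera to tool coordinates, whose origin is the TCP and whose axes are the tool frame's). Camera axes: x right, y up, looking along -z (the intrinsics and any distortion apply to the point x, -y, -z); pixel columns grow to the right and rows downward; lengths in m; the calibration is good to about 2 mm. A picture is of the moment at which its call begins: read the wrist's pose just before it. There is no depth.
A pose or a line that the arm cannot do raises PlanningError and nothing moves.
- job_done(): hands the job in, once; it reports no verdict.
The state is a dict: "time_s": time; "q": joint angles; "dq": joint speeds; "tau": joint torques, N m; "eef_pos": TCP position; "tcp_rot": TCP orientation; "contact_force": force on the tool from outside, world axes, zero at the start; "torque": the same for the moment, N m; "opening": opening from 0.0 (shut) to 1.0 (fully open).
Only numpy, scipy, OpenCV 4.12 (cv2) and the standard library are available. Lean on these libraries where they do the work, as an engineer would, in place of code of your own. Each camera call takes 0.05 s, during which the arm holds its last target. There are 200 camera calls.

### The job

Bring the next porous stone under the dial gauge: press the sprung plunger at the edge of the round table down with a fingertip, push the table clockwise (seen from above) to the next index hole, one quarter turn and no further, and let the plunger spring fully up into that hole. Do not force the mechanism, touch the gauge, lift the stones out of their seats or disturb the loose things around.

Things in the scene. Friction and masses are not known exactly. Their poses are not given: they have to be found in the camera images.
- index_base: Fixed grey base of the indexing table, which does not move on the bench: round foot of 140 mm diameter with a steel column (243 mm high, 120 mm along +x from the centre) that carries the dial gauge. Origin: on the table's vertical turning axis, at bench height; z up, x from the axis towards the column. Under the table sits a fixed steel index ring (radius 86 mm, 46 to 56 mm high) with four radial slots, the index holes, 90 degrees apart, 9 mm wide, open at its rim.
- turntable (a joint): Angle (rad) of the round aluminium table (radius 84 mm, top 72 mm above the bench): 0 as found, grows clockwise seen from above; the next hole is at 1.571. It turns freely in both directions against light bearing friction (0.12 N m, about 1.2 N at the plunger) whenever the plunger is out of the holes, stays where it is left, and is held to about 1 degree of play either way while the plunger is in a hole.
- plunger (a joint): Travel (m) of the index plunger, which rides on the table and moves straight down: 0 = fully up (engaged in a hole), 0.014 = pressed to its stop. The spring takes about 4.5 N at the start and 9.5 N at the stop. Its hooked foot is out of the hole from 0.0075 on. Let go between two holes it stays at about 0.007, its foot sliding under the ring, and it springs up to 0 by itself when the table brings it to the next hole.
- plunger_head (a point): Centre of the top face of the plunger's round black head (24 mm diameter), 100 mm from the turning axis, 108 mm above the bench when up; the point moves with the plunger.
- post_top (a point): Centre of the top of the steel push post (14 mm diameter, upright, 132 mm above the bench), fixed on the table beside the plunger: 28 mm from the plunger's centre, on its clockwise side, 100 mm from the turning axis. A fingertip on the plunger's head can push the table round by this post.
- table_center (a point): Point on the turning axis at the table's top face.
- gauge_tip (a point): Tip of the dial gauge's spindle: fixed, 48 mm from the turning axis along the base's +x, 5 mm above the stones' tops.
- gauge: Dial gauge held upright on the column's arm, dial facing the plunger's side, 57 mm diameter, dial 142 to 199 mm above the bench; its spindle points down. Origin: on the gauge's back, 150 mm above the bench.
- stone_1: Porous stone, a grey-brown disc of 62 mm diameter, 10 mm thick, loose in one of the table's four seats (each three steel pins 7 mm high, seat centres 48 mm from the turning axis). Three seats hold a stone, the fourth is empty. Origin: centre of the underside; z up.
- stone_2: Another porous stone, 62 mm diameter, 10 mm thick, loose in another seat. Origin: centre of the underside; z up.
- stone_3: Another porous stone, 60 mm diameter, 10 mm thick, loose in another seat. Origin: centre of the underside; z up.
- weight_a: Bystander: brass knobbed weight, 36 mm diameter, 40 mm high, on the bench nearer the robot. Origin: centre of the underside.
- spanner_2: Bystander: small spanner, 150 mm long, lying flat on the bench nearer the robot. Origin: centre of the underside.
- fitting_2: Bystander: brass hose fitting, 22 x 47 x 19 mm, lying on the bench to the left of the table. Origin: centre of the underside.
Things that resemble listed ones, but are neither listed nor needed, are in the scene too. What is shaped like the stone_1 but purple is not meant.

How it is judged:
On the way, in this order (a step that is already met when the one before it is completed fails the run):
1. the plunger is pressed down out of its hole, the table still at the first hole (value of joint plunger above 0.0075 m and value of joint turntable below 0.06 rad), for 0.1 s.
2. the table has been turned clockwise out of the first hole, the plunger not yet in the next (value of joint turntable between 0.3 and 1.5 rad and value of joint plunger above 0.0055 m), for 0.1 s.
At the end, for the whole second after the job is handed in: The table stands at the next hole (a quarter turn clockwise, within 2 degrees) and is at rest, the plunger is fully up (within 1.5 mm), and all three stones lie flat in their seats (value of joint turntable between 1.536 and 1.606 rad and value of joint plunger below 0.0015 m and velocity of joint turntable between -0.05 and 0.05 rad/s and horizontal distance between stone_1 and table_center between 0.043 and 0.053 m and height (world z) of each of stone_1, stone_2, stone_3 below 0.0745 m and angle between each of stone_1, stone_2, stone_3's own z axis and vertical below 0.08 rad and horizontal distance between stone_2 and table_center between 0.043 and 0.053 m and horizontal distance between stone_3 and table_center between 0.043 and 0.053 m); the robot touches nothing.
It fails at once if the table was turned past the next hole (by more than 9 degrees) or the wrong way (value of joint turntable above 1.73 rad or value of joint turntable below -0.15 rad).
It fails at once if a stone was lifted out of its seat (height (world z) of any of stone_1, stone_2, stone_3 above 0.08 m).
It fails at once if the gauge was touched (contact force between any of the fingers, the arm and gauge above 1 N).
It fails at once if the mechanism was forced (over 50 N) (contact force between any of the fingers, the arm and index_base above 50 N).
It fails at once if a loose bystander was moved more than 2 cm (distance of any of weight_a, spanner_2, fitting_2 from where it was at the start of the episode above 0.02 m).
It also fails if it takes over 45 s, if anything falls off the work surface, if the arm or the gripper's body presses on something with over 40 N, if the wrist force passes 120 N, or if a joint passes its speed limit or range.

## Working session

There is one attempt and no reset: what is moved stays moved. The work goes in short steps, each a Python script; the robot and the scene stay as the last script left them, time stands still between calls to the robot, and variables do not carry over. Pictures are saved under pics/ and viewed, about 8 in all and at most 12, crops included, and the job is handed in when it is done.

```bash
mkdir -p pics; cat > h.py <<'E'
import numpy as np, cv2
from scipy.spatial.transform import Rotation as R
from plant import *
def rot(o):
    o=np.array(o,float)
    return o if o.shape==(3,3) else R.from_rotvec(o).as_matrix() if o.size==3 else R.from_quat(o).as_matrix()
E
python3 - <<'E'
from h import *
import pickle
s=observe();print(s)
for n in("scene","side"):
    c=camera(n);cv2.imwrite(f"pics/{n}0.png",c["color"]);pickle.dump(c,open(n+".pkl","wb"));print({k:v for k,v in c.items() if k!="color"})
print(grip_point_offset)
E
```

```text
{'time_s': 0.0, 'q': array([-1.17879702,  0.62936926,  0.03844233,  1.51839211, -0.02698859,
        0.99628785, -0.01999828]), 'dq': array([-7.42291949e-04,  1.19821438e-04,  7.97360927e-05,  1.00625805e-03,
       -2.28262686e-03, -1.73744145e-04,  4.32084693e-04]), 'tau': array([-3.95568968e-04, -5.63413739e+01,  1.22616738e+00, -1.93442702e+01,
        1.10304466e-02,  1.07589603e-02,  1.28403877e-05]), 'eef_pos': array([0.28697996, 0.58250676, 0.2303664 ]), 'tcp_rot': array([-1.39273663, -0.86453298,  0.8671985 ]), 'contact_force': array([-0.16318745, -0.34560241,  0.6299431 ]), 'torque': array([ 0.03441586,  0.04028619, -0.0395711 ]), 'opening': 1.0009327628159221}
{'K': array([[468.36852249,   0.        , 328.20106225],
       [  0.        , 468.36852249, 242.42322079],
       [  0.        ,   0.        ,   1.        ]]), 'position': array([-0.15966398, -0.86080671,  0.55300176]), 'orientation': array([ 1.07833634, -0.43272356, -0.71753072])}
{'K': array([[510.00779917,   0.        , 323.58898861],
       [  0.        , 510.00779917, 228.78992693],
       [  0.        ,   0.        ,   1.        ]]), 'position': array([ 0.0918862 , -0.77294009,  0.69032853]), 'orientation': array([ 0.8279467 , -0.2782001 , -0.55492208])}
0.0187
```

View pics/scene0.png

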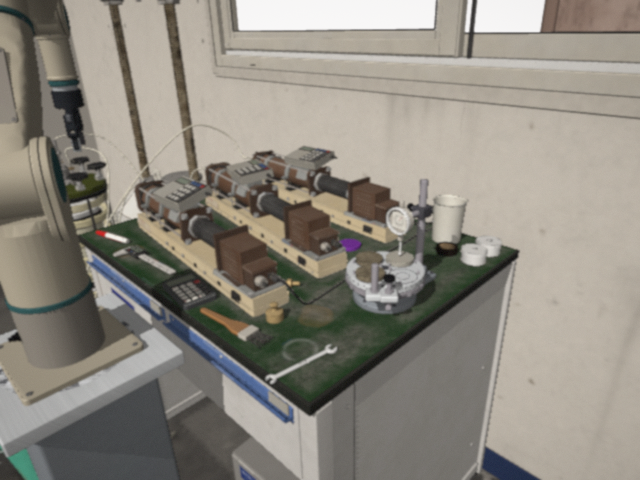

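View pics/side0.png

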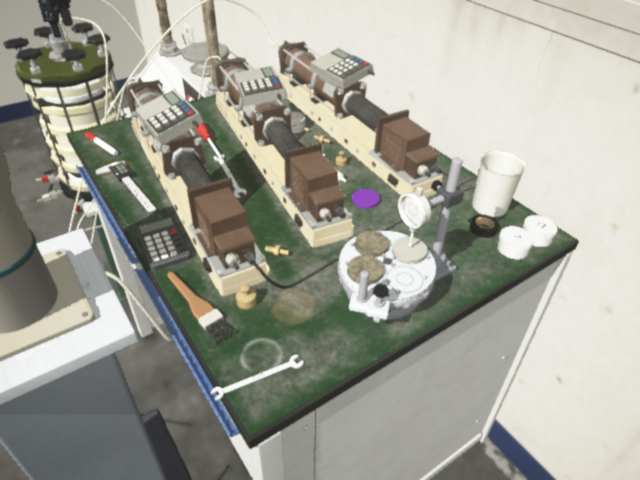

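```bash
python3 - <<'E'
import cv2
a=cv2.imread("pics/side0.png")[180:330,320:480]; b=cv2.imread("pics/scene0.png")[170:320,330:450]
cv2.imwrite("pics/crop_side.png",cv2.resize(a,None,fx=4,fy=4,interpolation=cv2.INTER_CUBIC))
cv2.imwrite("pics/crop_scene.png",cv2.resize(b,None,fx=4,fy=4,interpolation=cv2.INTER_CUBIC))
E
```

```text
(no output)
```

View pics/crop_side.png

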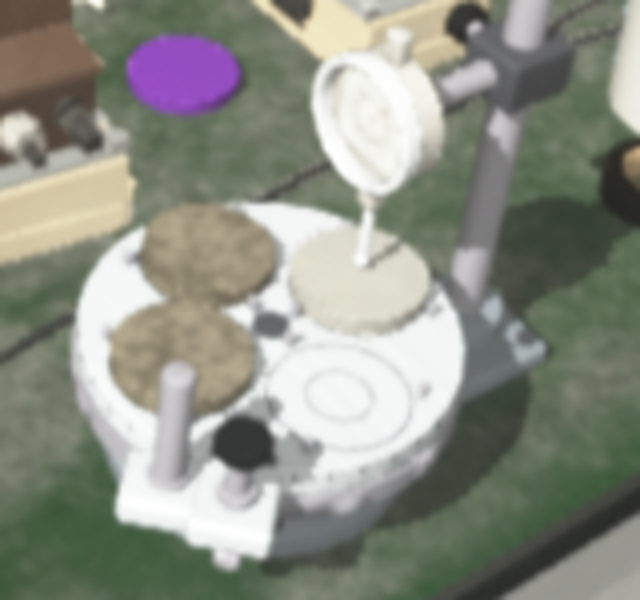

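View pics/crop_scene.png

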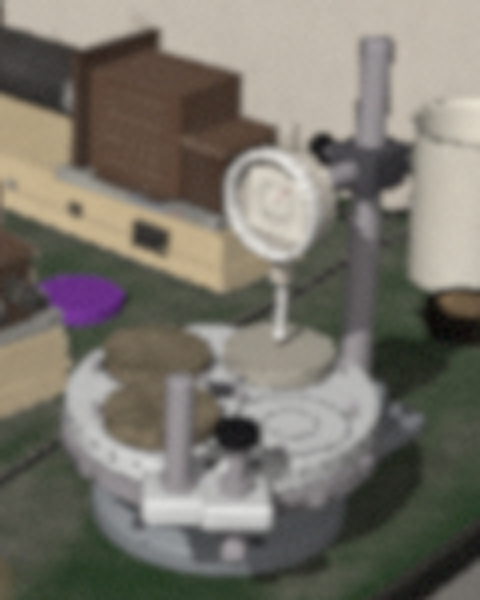

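```bash
cat >> h.py <<'E'
def ray(c,u,v):
    d=rot(c["orientation"])@(np.linalg.inv(c["K"])@[u,v,1]*[1,-1,-1]); return np.array(c["position"]),d
def atz(c,u,v,z):
    p,d=ray(c,u,v); return p+d*(z-p[2])/d[2]
E
python3 - <<'E'
from h import *
import pickle
C={n:pickle.load(open(n+".pkl","rb")) for n in("scene","side")}
P={"head":(.108,(389.25,278.25),(381,290.5)),"post":(.132,(375,265),(364.75,272.5)),"axis":(.072,(385.5,267),(387.5,261.25)),
"gtip":(.087,(400.2,254.5),(410,245.7)),"w":(.04,(275,306),(247,288)),"fit":(.0,(291,285),(278,251)),"spA":(0,(270,380),(218,393)),"spB":(0,(333,349),(297,362)),"gaugec":(.170,(399,221),(412,209))}
r={}
for k,(z,a,b) in P.items():
    r[k]=(atz(C["scene"],*a,z)+atz(C["side"],*b,z))/2; print(k,atz(C["scene"],*a,z).round(4),atz(C["side"],*b,z).round(4))
d=lambda a,b:np.linalg.norm((r[a]-r[b])[:2])
print(d("head","axis"),d("post","axis"),d("head","post"),d("gtip","axis"))
for k in("head","post","gtip"): e=(r[k]-r["axis"]);print(k,np.degrees(np.arctan2(e[1],e[0])))
print(rot(observe()["tcp_rot"]).round(3)); c=camera("wrist");print(c["T_tool_cam"])
E
```

```text
head [ 0.476  -0.3886  0.108 ] [ 0.4777 -0.3897  0.108 ]
post [ 0.4642 -0.3624  0.132 ] [ 0.4646 -0.3629  0.132 ]
axis [ 0.5612 -0.314   0.072 ] [ 0.5547 -0.3191  0.072 ]
gtip [ 0.6067 -0.3187  0.087 ] [ 0.6019 -0.3217  0.087 ]
w [ 0.3289 -0.2169  0.04  ] [ 0.3336 -0.2134  0.04  ]
fit [ 0.4504 -0.1246  0.    ] [ 0.4459 -0.125   0.    ]
spA [ 0.2114 -0.341   0.    ] [ 0.2115 -0.3443  0.    ]
spB [ 0.3461 -0.3616  0.    ] [ 0.3396 -0.3637 -0.    ]
gaugec [ 0.5969 -0.3183  0.17  ] [ 0.5949 -0.3182  0.17  ]
0.1088418390838449 0.1042843840693322 0.02925510666030319 0.046519642665927986
head -138.17166408777726
post -153.76081076734968
gtip -4.52886476512847
[[ 0.442 -0.001 -0.897]
 [ 0.897 -0.002  0.442]
 [-0.002 -1.    -0.   ]]
[[ 9.99999730e-01 -7.31049480e-04  7.50638148e-05  6.54047141e-04]
 [ 2.95474691e-04  3.06439036e-01 -9.51890240e-01 -1.43191124e-01]
 [ 6.72876382e-04  9.51890006e-01  3.06439170e-01  7.79205832e-02]
 [ 0.00000000e+00  0.00000000e+00  0.00000000e+00  1.00000000e+00]]
```

```bash
cat >> h.py <<'E'
def pose(theta):  # tool z = -clockwise tangent, y down
    z=-np.array([np.sin(theta),-np.cos(theta),0]); y=np.array([0,0,-1.])
    return R.from_matrix(np.c_[np.cross(y,z),y,z]).as_rotvec()
E
python3 - <<'E'
from h import *
C0=np.array([.558,-.326]);
for s in (0,np.pi):
  for a in (-141,-186,-231):
    t=np.radians(a);p=[*(C0+.1*np.array([np.cos(t),np.sin(t)])),.1]
    q=inverse_kinematics(p,pose(t) if s==0 else (R.from_rotvec([0,0,np.pi])*R.from_rotvec(pose(t))).as_rotvec())
    print(s,a,None if q is None else np.round(q,2))
E
```

```text
0 -141 [ 0.06  1.07  1.14  1.74 -1.09  1.11 -0.89]
0 -186 [ 0.    0.9   0.96  1.91 -0.98  0.88 -1.77]
0 -231 [ 0.59  0.69 -0.28  1.9   0.31  0.6   2.37]
3.141592653589793 -141 [ 0.56  0.75  0.12  1.72 -0.13  0.68  1.43]
3.141592653589793 -186 [ 0.38  0.69  0.27  1.9  -0.31  0.59  0.74]
3.141592653589793 -231 [ 0.16  0.71  0.4   1.91 -0.46  0.61 -0.03]
```

```bash
sed -i 's/z=-np.array(\[np.sin/z=np.array([np.sin/; s/tool z = -clock/tool z = clock/' h.py
python3 - <<'E'
from h import *
import pickle
s=observe(); servo_line([*s["eef_pos"][:2],.38],vel=.3)
command_gripper(0.0)
t=np.radians(-141)
movep([.45,-.38,.38],pose(t)); movep([.465,-.38,.22],pose(t))
s=observe(); c=camera("wrist"); print(s["eef_pos"],s["time_s"],s["contact_force"])
T=np.eye(4);T[:3,:3]=rot(s["tcp_rot"]);T[:3,3]=s["eef_pos"];T=T@c["T_tool_cam"]
c["position"]=T[:3,3];c["orientation"]=T[:3,:3];pickle.dump(c,open("w1.pkl","wb"));cv2.imwrite("pics/w1.png",c["color"])
def px(P):
    q=T[:3,:3].T@(np.array(P)-T[:3,3]); q=c["K"]@(q*[1,-1,-1]); return q[:2]/q[2]
for P in([.4768,-.389,.108],[.4644,-.3626,.132],[.558,-.326,.072],s["eef_pos"]): print(px(P))
E
```

```text
[ 0.46539956 -0.3809796   0.22120938] 5.65 [0.42221205 0.01691123 0.29453127]
[326.07448142 253.96234911]
[337.73108574 224.50040403]
[453.44268157 241.4454484 ]
[319.87663044 315.01613823]
```

View pics/w1.png

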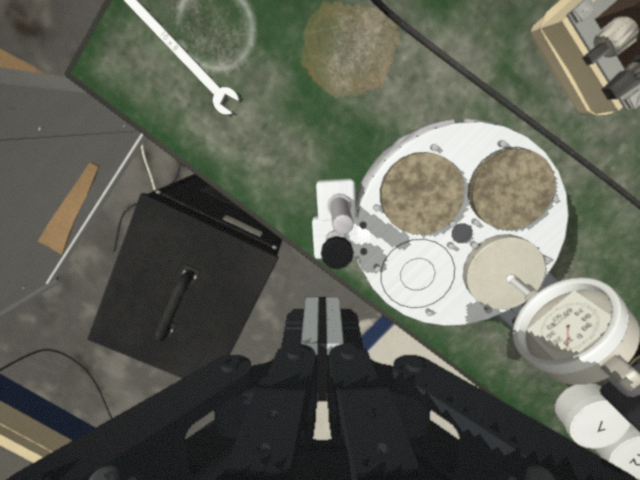

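```bash
python3 - <<'E'
from h import *
import pickle
c=pickle.load(open("w1.pkl","rb"))
print("f",c["K"][0,0])
h=atz(c,337,252,.108);p=atz(c,344,230,.132)
print("head",h,"post",p,np.linalg.norm((h-p)[:2]))
for z in(.072,.08):print("hub",z,atz(c,461,233,z))
seats=[atz(c,423,193,.082),atz(c,513,188,.082),atz(c,506,273,.082),atz(c,418,274,.072)]
ax=np.mean(seats,0);print(np.round(seats,4),ax,[np.linalg.norm((s-ax)[:2]).round(4) for s in seats])
for k,q in(("h",h),("p",p)):
  e=q-ax;print(k,np.hypot(*e[:2]),np.degrees(np.arctan2(e[1],e[0])))
E
```

```text
f 381.93088150135037
head [ 0.48189685 -0.38295664  0.108     ] post [ 0.4697862  -0.36287119  0.132     ] 0.023454063539203575
hub 0.072 [ 0.55763808 -0.3171754   0.072     ]
hub 0.08 [ 0.55377754 -0.31723752  0.08      ]
[[ 0.5085 -0.3131  0.082 ]
 [ 0.5578 -0.2683  0.082 ]
 [ 0.6045 -0.3181  0.082 ]
 [ 0.5554 -0.3645  0.072 ]] [ 0.55655877 -0.31603095  0.0795    ] [np.float64(0.0481), np.float64(0.0477), np.float64(0.048), np.float64(0.0485)]
h 0.10026688788169916 -138.12748630351888
p 0.09860774311043856 -151.6396208417457
```

```bash
cat >> h.py <<'E'
AX=np.array([.5566,-.3160]); T0=-137.3
def P(deg,z,r=.1):
    t=np.radians(deg); return [*(AX+r*np.array([np.cos(t),np.sin(t)])),z]
def O(deg): return pose(np.radians(deg))
def st(m=""):
    s=observe();e=s["eef_pos"]-[*AX,0];print(m,round(s["time_s"],2),s["eef_pos"].round(4),"ang",np.degrees(np.arctan2(e[1],e[0])).round(2),"r",np.hypot(*e[:2]).round(4),"F",s["contact_force"].round(2));return s
E
python3 - <<'E'
from h import *
a=T0-2.3
movep(P(a,.15),O(a)); pause(.2); st("above")
hit=servo_line(P(a,.1),vel=.02,max_force=3); s=st(f"touch {hit}")
if hit and .104<s["eef_pos"][2]<.113:
    servo_line(P(a,s["eef_pos"][2]-.0105),vel=.03); pause(.25); st("pressed")
E
```

```text
above 6.29 [ 0.4808 -0.3823  0.1526] ang -138.84 r 0.1007 F [-0.25 -0.42  0.12]
touch True 8.18 [ 0.4805 -0.3808  0.107 ] ang -139.61 r 0.1 F [1.24 0.03 4.39]
pressed 8.91 [ 0.4806 -0.381   0.0972] ang -139.48 r 0.1 F [-0.93  2.11  7.82]
```

```bash
python3 - <<'E'
from h import *
a=T0-2.3
servo_line(P(a,.0955),vel=.02); pause(.1); st("deeper")
for k,d in enumerate(np.linspace(a,T0-5.7-70,15)[1:]):
    hit=servo_line(P(d,.0955),O(d),vel=.05,max_force=15)
    if k%3==0 or hit: st(f"{d:.1f} {hit}")
    if hit: break
s=st("end")
c=camera("side");cv2.imwrite("pics/s2.png",cv2.resize(c["color"][100:360,260:520],None,fx=2.3,fy=2.3,interpolation=cv2.INTER_CUBIC))
E
```

```text
deeper 9.26 [ 0.4807 -0.3811  0.0963] ang -139.38 r 0.1 F [0.24 1.04 8.29]
-144.8 False 9.59 [ 0.4751 -0.3739  0.0964] ang -144.62 r 0.1 F [0.03 0.76 7.52]
-160.6 False 10.59 [ 0.4626 -0.3495  0.0963] ang -160.37 r 0.0998 F [-0.34  1.22  7.75]
-176.3 False 11.59 [ 0.4572 -0.3227  0.0962] ang -176.15 r 0.0996 F [ 0.36 -0.13  8.  ]
-192.0 False 12.59 [ 0.4595 -0.2954  0.0963] ang 168.0 r 0.0992 F [0.09 0.71 8.04]
-207.8 False 13.59 [ 0.4691 -0.2698  0.0963] ang 152.17 r 0.0989 F [1.06 0.89 7.66]
end 13.93 [ 0.4738 -0.262   0.0963] ang 146.88 r 0.0988 F [0.91 0.09 7.71]
```

View pics/s2.png

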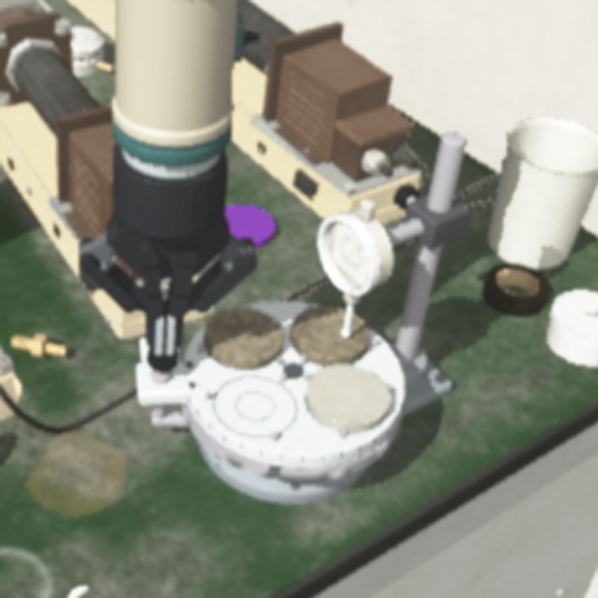

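```bash
python3 - <<'E'
from h import *
d=T0-75.7
servo_line(P(d,.1125),vel=.03); pause(.2); st("raised")
for d in(-217,-221,-225,):
    hit=servo_line(P(d,.1125),O(d),vel=.04,max_force=8); st(f"{d} {hit}")
    if hit: break
else:
    hit=servo_line(P(-239,.1125),O(-239),vel=.02,max_force=4); st(f"final {hit}")
c=camera("side");cv2.imwrite("pics/s3.png",cv2.resize(c["color"][180:320,300:450],None,fx=4,fy=4,interpolation=cv2.INTER_CUBIC))
E
```

```text
raised 14.89 [ 0.4726 -0.2615  0.1123] ang 147.0 r 0.1002 F [-0.15  0.43  1.07]
-217 False 15.22 [ 0.4768 -0.2556  0.1124] ang 142.88 r 0.1001 F [-0.98  0.39  0.79]
-221 False 15.54 [ 0.4813 -0.2503  0.1125] ang 138.93 r 0.0999 F [-0.35 -1.15  0.16]
-225 False 15.87 [ 0.4862 -0.245   0.1124] ang 134.76 r 0.1 F [ 1.47 -0.24  0.88]
final True 16.27 [ 0.4865 -0.2438  0.112 ] ang 134.13 r 0.1006 F [ 0.27  0.22 -0.37]
```

View pics/s3.png

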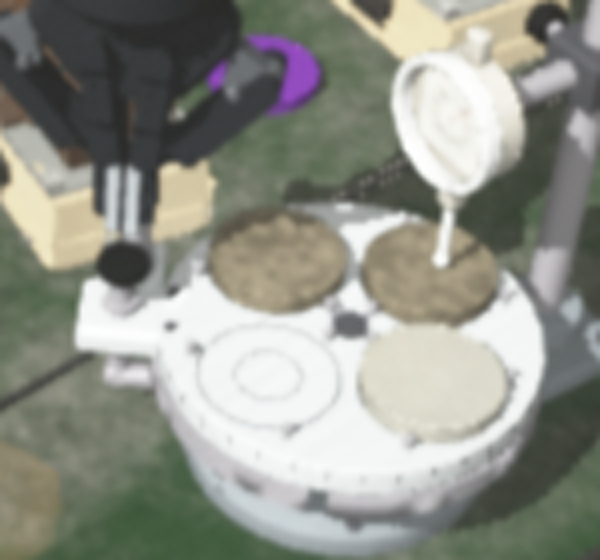

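```bash
cat >> h.py <<'E'
def headang(u,v,z):
    import pickle
    q=atz(pickle.load(open("side.pkl","rb")),u,v,z)[:2]-AX; return np.hypot(*q).round(4),np.degrees(np.arctan2(q[1],q[0])).round(2)-360
E
python3 - <<'E'
from h import *
for z in(.101,.108): print("head before",z,headang(330.75,245.5,z))
pause(.2);st()
hit=servo_line(P(-239,.1125),O(-239),vel=.02,max_force=7); st(f"final {hit}");pause(.2);st()
c=camera("side");cv2.imwrite("pics/s4.png",cv2.resize(c["color"][180:320,300:450],None,fx=4,fy=4,interpolation=cv2.INTER_CUBIC))
E
```

```text
head before 0.101 (np.float64(0.0995), np.float64(-216.22))
head before 0.108 (np.float64(0.0998), np.float64(-211.83))
 16.52 [ 0.4859 -0.2438  0.1117] ang 134.4 r 0.101 F [0.24 0.42 0.18]
final True 17.37 [ 0.498  -0.2346  0.1118] ang 125.77 r 0.1003 F [-0.32 -0.85  0.12]
 17.57 [ 0.4978 -0.2344  0.1114] ang 125.77 r 0.1006 F [-0.21 -1.32  0.52]
```

View pics/s4.png

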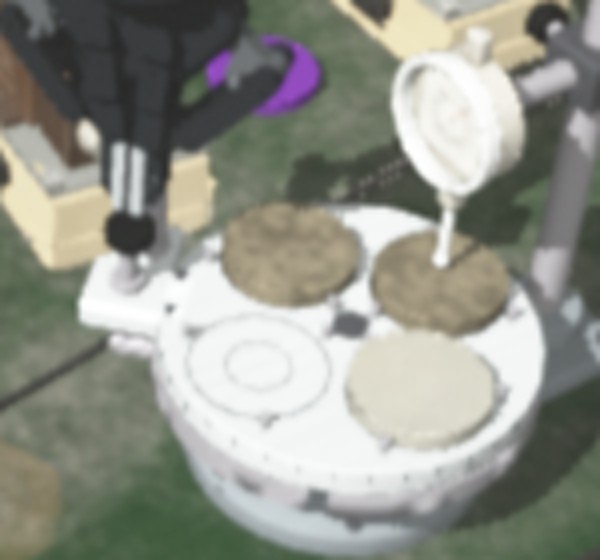

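```bash
python3 - <<'E'
from h import *
for z in(.101,.108): print("head",z,headang(332.5,238,z))
servo_line(P(-231.5,.114),O(-234),vel=.03)
servo_line(P(-231.5,.22),vel=.1); movep([.40,-.16,.30],O(-231.5)); pause(.3); st()
c=camera("side");cv2.imwrite("pics/s5.png",cv2.resize(c["color"][180:320,300:450],None,fx=4,fy=4,interpolation=cv2.INTER_CUBIC))
E
```

```text
head 0.101 (np.float64(0.0987), np.float64(-227.58))
head 0.108 (np.float64(0.0976), np.float64(-223.03))
 20.09 [ 0.4002 -0.1606  0.2993] ang 135.19 r 0.2205 F [-0.51 -0.27 -0.24]
```

View pics/s5.png

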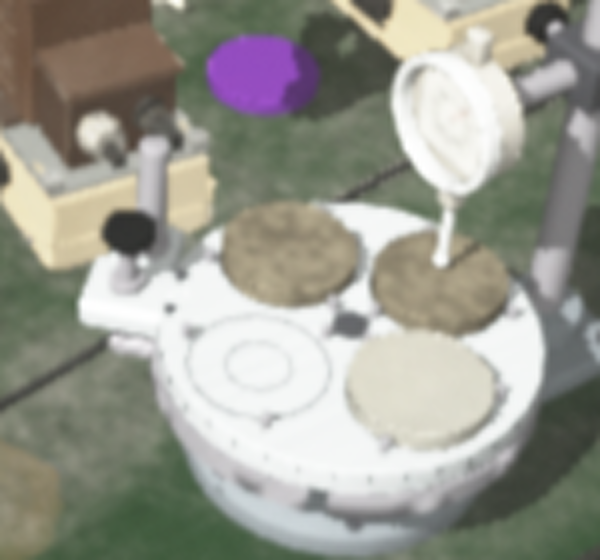

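```bash
python3 - <<'E'
from h import *
import pickle
print("post",headang(338,216.25,.132),"expect r.1 ang",T0-16.1-90)
for n,u,v,z in(("empty",364.5,271.25,.072),("sA",300+290/4,180+253/4,.082),("sG",300+441/4,180+283/4,.082),("sW",300+421/4,180+388/4,.082)): print(n,headang(u,v,z))
print("initial"); 
for n,u,v,z in(("empty",405,278.75,.072),("sNear",320+181/4,180+357/4,.082),("sFar",320+207/4,180+255/4,.082),("sG",320+360/4,180+278/4,.082),("post",364.75,272.5,.132)): print(n,headang(u,v,z))
c=pickle.load(open("side.pkl","rb"))
def px(P):
    Rm=rot(c["orientation"]);q=Rm.T@(np.array(P)-c["position"]);q=c["K"]@(q*[1,-1,-1]);return (q[:2]/q[2]).round(1)
for tb in(86,88,90,92):print(tb,[px(P(T0-tb,z)) for z in(.101,.108)],"post",px(P(T0-16.1-tb,.132)))
print("init",px(P(T0,.108)),px(P(T0-16.1,.132)))
E
```

```text
post (np.float64(0.098), np.float64(-241.43)) expect r.1 ang -243.4
empty (np.float64(0.0505), np.float64(-539.6800000000001))
sA (np.float64(0.0396), np.float64(-266.75))
sG (np.float64(0.0428), np.float64(-376.38))
sW (np.float64(0.0561), np.float64(-459.03))
initial
empty (np.float64(0.0518), np.float64(-454.85))
sNear (np.float64(0.0534), np.float64(-535.02))
sFar (np.float64(0.0395), np.float64(-263.9))
sG (np.float64(0.0439), np.float64(-372.38))
post (np.float64(0.1033), np.float64(-512.98))
86 [array([331. , 240.7]), array([331.1, 237.7])] post [336.1 217. ]
88 [array([331.3, 239.4]), array([331.5, 236.3])] post [336.9 215.9]
90 [array([331.7, 238.1]), array([331.8, 235. ])] post [337.8 214.8]
92 [array([332.2, 236.8]), array([332.3, 233.8])] post [338.8 213.7]
init [381.3 286.7] [365.2 271. ]
```

```bash
python3 - <<'E'
from h import *
rel=np.array([.46539956,-.3809796])-AX; new=AX+[rel[1],-rel[0]]
movep([*new,.2215],O(-231)); pause(.4); s=st(); print("wanted",new,.2212)
c=camera("wrist");cv2.imwrite("pics/w2.png",c["color"])
a=cv2.imread("pics/w1.png")[100:340,290:590];b=c["color"][100:340,290:590]
cv2.imwrite("pics/cmp.png",np.vstack([cv2.resize(x,None,fx=2,fy=2,interpolation=cv2.INTER_CUBIC)[:, :] [100:400] for x in(a,b)]))
E
```

```text
21.15 [ 0.4918 -0.2243  0.2222] ang 125.24 r 0.1123 F [ 0.06 -0.23 -0.18]
wanted [ 0.4916204  -0.22479956] 0.2212
```

View pics/cmp.png

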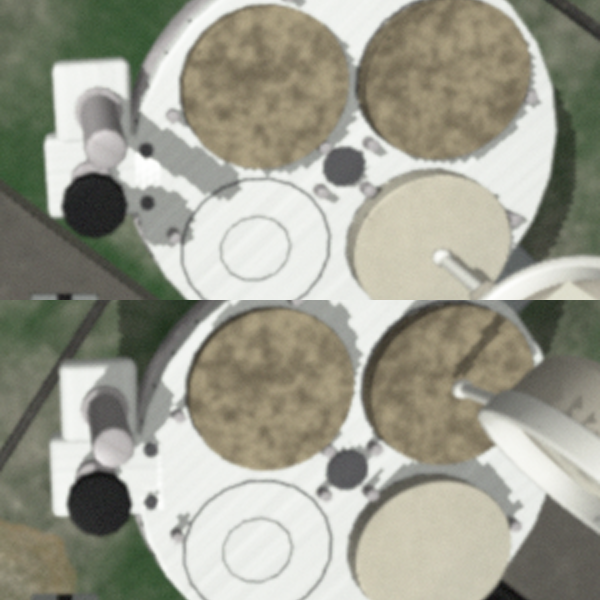

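```bash
python3 - <<'E'
from h import *
ims=[cv2.imread(f"pics/{n}.png") for n in("w1","w2")]
for im in ims:
    m=(im.max(2)<45).astype(np.uint8); m[:220]=0;m[285:]=0;m[:,:310]=0;m[:,375:]=0
    n,l,s,c=cv2.connectedComponentsWithStats(m);k=1+np.argmax(s[1:,4]);print("head",c[k].round(1),s[k])
    t=ims[0][158:188,332:356]
r=[cv2.matchTemplate(im[150:200,315:375],ims[0][160:190,333:355],cv2.TM_CCOEFF_NORMED) for im in ims]
def small(im,x,y): # dark hub
    w=im[y-14:y+15,x-14:x+15].max(2)<130; ys,xs=np.nonzero(w); return xs.mean()+x-14,ys.mean()+y-14
print("hub",small(ims[0],462,233),small(ims[1],463,234))
s=observe();a=R.from_rotvec(O(-141)).as_matrix()
print("yaw err deg",np.degrees((R.from_rotvec(s["tcp_rot"])*R.from_rotvec(O(-231)).inv()).as_rotvec()).round(2))
E
```

```text
head [337.1 252.5] [322 237  31  31 706]
head [340.2 250.3] [325 236  30  31 633]
hub (np.float64(461.5987055016181), np.float64(232.76699029126215)) (np.float64(463.5073746312684), np.float64(234.4306784660767))
yaw err deg [ 0.01 -0.06  0.04]
```

```bash
python3 - <<'E'
from h import *
a=T0-91-1
movep(P(a,.15),O(a)); pause(.3); st("above")
hit=servo_line(P(a,.1),vel=.015,max_force=3); st(f"touch {hit}")
servo_line(P(a,.22),vel=.15); st()
E
```

```text
above 21.89 [ 0.4923 -0.2403  0.1513] ang 130.35 r 0.0994 F [ 0.25 -0.99 -0.04]
touch True 24.35 [ 0.4915 -0.2402  0.1074] ang 130.67 r 0.1 F [ 0.26 -0.27  4.  ]
 25.25 [ 0.4909 -0.2395  0.2191] ang 130.66 r 0.1009 F [0.14 0.54 0.38]
```

```bash
python3 - <<'E'
from h import *
movep([.40,-.16,.32],O(-231)); pause(.5); st(); job_done()
E
```

```text
26.43 [ 0.4    -0.1602  0.3198] ang 135.15 r 0.2209 F [0.38 0.06 0.86]
the job is handed in; nothing more can be done
```

I pressed the plunger down about 11 mm with the shut fingertips and pushed the table clockwise by the post. I raised the finger at about 70°, so the plunger rode under the ring and sprang up into the next hole by itself. The arm was then moved clear and the job handed in at 26.4 s.

**Last checks:**
- **Plunger:** a light touch met its head at z = 0.1074 m, against 0.1070 m before the turn, so it is fully up.
- **Table angle:** comparing wrist pictures taken from matching poses gave about 91°, within the play of the hole. The estimate could be off by about 1.5°.
- **Stones:** all three looked flat in their seats, with one under the gauge.
- **Bystanders:** I did not check the loose items in a picture afterwards; the arm stayed well away from them.

**Checks that disagreed:**
- Near the end of the push, the 4 N force stop tripped too early. I went on with a 7 N limit.
- The picture comparison alone could not tell a plunger 7 mm low from a table 1.6° too far round. The touch check settled that it is up.

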